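# Slide a turned blank into the nest of a marking bed

## Robot

A 7-joint arm with a two-finger parallel gripper is mounted at the origin on the work surface. World frame = base frame: x ahead of the robot, y to its left, z up, the work surface at z = 0. Lengths are in m, angles in rad, forces in N, time in s.
With the tool pointing down it reaches from about 0.4 to 0.85 m from the base axis. Payload 4.5 kg.
Tool frame: the origin (TCP) lies midway between the tips of the shut fingers; the grasp point (between the pads) lies 19 mm behind it; z points along the fingers, y is the direction in which the jaws open and shut (so a half turn about z gives the same grasp; the last joint's range is limited). The gripper opens to 88 mm and grips with 3 to 60 N. Pads are 18 mm wide; open, the fingers measure 123 mm over their backs; the gripper's body (75 mm by 187 mm) begins 45 mm behind the grasp point.
Start: joints at [-1.142, 0.689, -0.195, 1.565, 0.157, 0.902, -0.215], TCP at [0.24, 0.577, 0.216] pointing down, gripper open.
Joint ranges: [-3.01, 3.01], [-0.46, 2.08], [-1.47, 1.51], [0.13, 2.56], [-1, 4.14], [0.04, 2.09], [-2.66, 2.66]. Speed limits (rad/s): [2.57, 2.57, 3.14, 3.14, 3.14, 3.14, 3.14].

## Interface

Orientations are given as a 3x3 rotation matrix whose columns are the frame's x, y, z axes.
In Python, from cell import manip gives the robot as it stands. The module is installed in compiled form; this text tells all that it offers.
- The arm moves only by the tool jog_arm, never from a script. Its argument "deltas" is a list of rows, each an object of numbers: "tx", "ty", "tz": the shift along the tool's x, y, z in mm; "yaw": the turn about the tool's z in degrees. A call has 1 to 12 rows; each row shifts and turns the pose as measured when the row begins, along the tool's axes as they then stand; what a row does not reach is not made up. A row lasts 1/8 s, in which the tool goes at most 62.5 mm and 10.7 degrees, less where a joint would pass 70% of its speed; a pose out of reach is approached as far as the arm can. A call is refused whole if a number of a shift passes 62.5 or a number of a turn 10.7, either way. A call with a gripper value outside its range is refused whole. "claw" is the closure, from -1 (fully open) to 1 (shut), set as the call begins (left out, the last holds). The fingers move at their own pace and stop on an object; "squeeze" is the grip in N (left out, the last holds). Time passes only in rows, so rows that do not move let the fingers close. It gives the time, the measured TCP pose, the force and the opening at its end, in the units of the state.
- manip.sense(): the state, without advancing time (a new reading comes with each control period).
- manip.grab_frame(name): name is "scene" or "top" or "wrist"; returns a dict with "pixels" (400x640x3 uint8, blue, green, red), "fx", "fy", "cx", "cy" (pixels), "k1" (the pictures are not rectified: a ray, as slopes to the right and down, at radius r is drawn at 1 + k1 r^2 times it, then the intrinsics apply), "rvec" (rotation vector, rad) and "tvec" (3), from world to camera coordinates, as OpenCV has them; the wrist camera has in their place "T_tool_cam" (4x4, takes a point from camera to tool coordinates, whose origin is the TCP and whose axes are the flange's). Camera axes: x right, y down, z forward; pixel columns grow to the right and rows downward; lengths in m; the calibration is good to about 2 mm. A picture is of the moment at which its call begins: read the wrist's pose just before it. There is no depth.
- manip.sign_off(): hands the job in, once; it reports no verdict.
The state is a dict: "t": time; "q": joint angles; "joint_velocities": joint speeds; "joint_torque": joint torques, N m; "position": TCP position; "tcp_rot": TCP orientation; "force": force on the tool from outside, world axes, zero at the start; "moment": the same for the moment, N m; "opening": finger opening in m.
Only numpy, scipy, OpenCV 4.12 (cv2) and the standard library are available. Lean on these libraries where they do the work, as an engineer would, in place of code of your own. Each camera call takes 0.05 s, during which the arm holds its last target. There are 200 camera calls.

## Task

Load the marking bed: take the larger of the two flanged steel blanks by its stub and slide it across the plate, keeping it down flat on the plate all the way, until it drops into the shallow round nest under the crossbeam and sits fully home and flat. Then let go of it. Leave the smaller blank and everything else where it is.

Things in the scene. Friction and masses are not known exactly. Their poses are not given: they have to be found in the camera images.
- bed: Marking bed, fixed: a dark steel plate 210 x 270 mm (x, y), 20 mm thick, two round posts of 22 mm diameter at x = 47, y = -155 and +155 mm, on feet 12 mm high, a grey crossbeam on them. Origin: centre of the plate's underside, on the bench; z up; x points from the open loading side (towards the robot, turned up to 16 degrees) to the beam side. A loose 50 x 16 x 12 mm bar lies beyond the beam.
- nest (a point): Centre of the flat, bright floor of the nest, a round pocket 63 mm in diameter and 4 mm deep in the top of the plate, at x = 50, y = 0, z = 16 mm of the bed. Axes as the bed's.
- beam (a point): Middle of the beam's lower edge on the loading side. Beam: 25 (x) x 345 (y) x 20 mm, a 60 x 40 x 90 mm head parked beyond its +y end. Its underside is 140 mm above the plate, its near face 15 mm on the loading side of the nest's centre: a gripper pointing straight down at the nest would hit it, one leaning back about 35 to 40 degrees to the loading side clears it. Axes as the bed's.
- blank: The larger flanged blank, plain turned steel, 0.2 to 0.33 kg: a flat disc 60 mm in diameter and 8 mm thick with a round stub 20 mm in diameter and 34 mm high at its centre (42 mm in all). Origin: centre of its underside; z up along the stub. It lies flat and loose on the plate's loading side, left or right, and slides with a few newtons.
- small_blank: The smaller flanged blank, same form and stub, but its disc is only 42 mm in diameter. Origin: centre of its underside. It lies on the plate on the other side, 140 to 195 mm from the larger one.
- parallel: A loose dark steel bar 50 x 16 x 12 mm on the plate, -y of the nest, near the beam. Bystander. Origin: centre of its underside.
- wrench: A wrench lying on the bench, far to the left of the bed. Bystander.
- screwdriver: A screwdriver lying on the bench, to the right of the bed. Bystander.
- brush: A hand brush lying on the bench, to the right of the bed. Bystander.
- oiler: A white bottle 56 mm in diameter and 130 mm high standing to the left of the bed. Bystander. Origin: centre of its underside.
There are look-alikes about, which are no part of the job. Leave any blue look-alike of the blank alone.

How it is judged:
By the outcome, as a careful person would: the job done as asked, in the order asked, and still so for the second after the job is handed in, with the robot touching nothing.
It also fails if it takes over 42 s, if anything falls off the work surface, if the arm or the gripper's body presses on something with over 40 N, if the wrist force passes 120 N, or if a joint passes its speed limit or range.

## Working session

There is one attempt and no reset: what is moved stays moved. The work goes in short steps, Python scripts to look and compute and a tool call to move; the robot and the scene stay as the last step left them, time stands still between calls to the robot, and variables do not carry over. Pictures are saved under pics/ and viewed, about 8 in all and at most 12, crops included, and the job is handed in when it is done.

Besides the shell and the picture viewer there is one more tool, called after ">>>" by a JSON object that holds its "name" and its "arguments", one argument or row to a line. jog_arm: Moves the arm, as the interface text tells. Its arguments: {"type":"object","properties":{"deltas":{"type":"array"},"claw":{"type":"number"},"squeeze":{"type":"number"}},"required":["deltas"]}

```bash
mkdir -p pics
cat > h.py <<'E'
import numpy as np, cv2
from cell import manip
def cam(f):
    K=np.array([[f['fx'],0,f['cx']],[0,f['fy'],f['cy']],[0,0,1.]]); d=np.array([f['k1'],0,0,0,0.])
    if 'rvec' in f:
        R=cv2.Rodrigues(np.array(f['rvec'],float))[0]; t=np.array(f['tvec'],float).ravel()
        return K,d,R.T,-R.T@t
    T=np.array(f['T_tool_cam']); s=f['s']; Rt=np.array(s['tcp_rot'])
    return K,d,Rt@T[:3,:3],Rt@T[:3,3]+np.array(s['position'])
def grab(n):
    s=manip.sense(); f=manip.grab_frame(n); f['s']=s; return f
def ray(f,uv,z):
    K,d,R,c=cam(f); p=cv2.undistortPoints(np.array(uv,float).reshape(-1,1,2),K,d).reshape(-1,2)
    v=np.c_[p,np.ones(len(p))]@R.T
    return c+v*((z-c[2])/v[:,2])[:,None]
def proj(f,P):
    K,d,R,c=cam(f); P=np.array(P,float).reshape(-1,3)
    return cv2.projectPoints(P,cv2.Rodrigues(R.T)[0],-R.T@c,K,d)[0].reshape(-1,2)
E
python3 - <<'E'
from h import *
import pickle
s=manip.sense(); print(s)
for n in('scene','top'):
    f=grab(n); cv2.imwrite(f'pics/{n}0.png',f['pixels']); pickle.dump(f,open(n+'0.pkl','wb')); print(n,cam(f)[3],cam(f)[2][:,2])
E
```

```text
{'t': 0.0, 'q': array([-1.14218244,  0.69000174, -0.19449639,  1.56635784,  0.15733229,
        0.90248376, -0.21512602]), 'joint_velocities': array([-7.00918855e-04, -1.59822353e-04,  6.46143706e-05,  8.05689639e-05,
        2.01910776e-04, -1.42944722e-04, -2.78189660e-04]), 'joint_torque': array([-3.40539918e-04, -5.27570415e+01, -1.26737293e+00, -1.53433925e+01,
       -5.26435452e-02,  6.50263115e-03,  1.73905050e-04]), 'position': array([0.24020181, 0.57626296, 0.21499486]), 'tcp_rot': array([[-9.23093803e-01,  3.84574467e-01, -5.56397673e-04],
       [ 3.84574833e-01,  9.23092119e-01, -1.77142473e-03],
       [-1.67638416e-04, -1.84916774e-03, -9.99998276e-01]]), 'force': array([-0.18674504, -0.71808625, -0.54953101]), 'moment': array([-0.01628069, -0.01973446, -0.00251198]), 'opening': 0.08805025346261121}
scene [ 0.88842868 -0.76079462  0.94571012] [-0.32529303  0.64072452 -0.69545419]
top [0.43894775 0.00427577 1.43290731] [ 5.06363955e-02 -4.92636255e-04 -9.98717033e-01]
```

View pics/scene0.png

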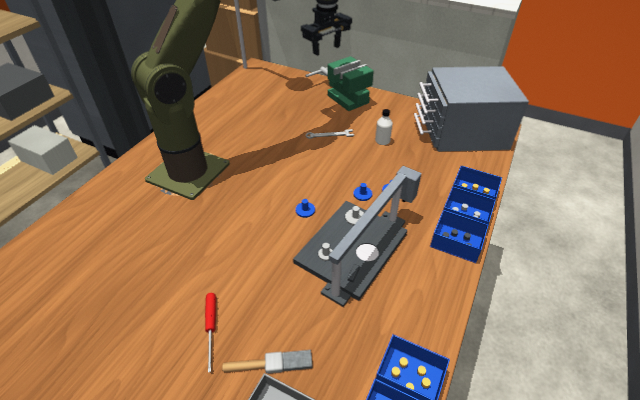

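View pics/top0.png

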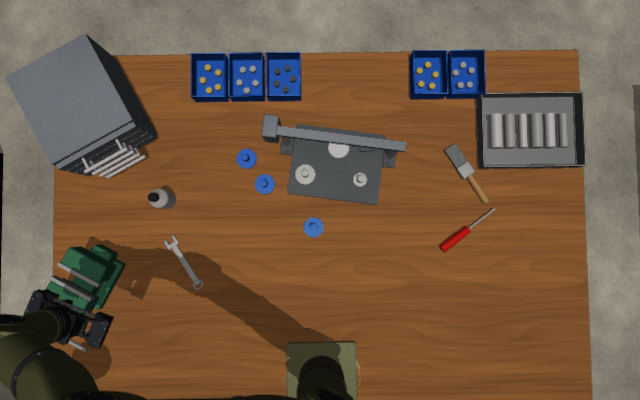

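The two pictures show two steel blanks on the plate, at top (305,174) and (360,180). The blue look-alikes are at top (247,158), (264,184) and (313,227), and the nest at (338,148). The left one looks larger. I'll measure both and confirm in a crop.

Run:
```python
from h import *
import pickle
f=pickle.load(open('top0.pkl','rb')); im=f['pixels']; print(f['fx'],f['k1'])
x0,y0,x1,y1=230,105,420,235
big=cv2.resize(im[y0:y1,x0:x1],None,fx=4,fy=4,interpolation=cv2.INTER_CUBIC); cv2.imwrite('pics/crop.png',big)
hsv=cv2.cvtColor(im,cv2.COLOR_BGR2HSV)
m=((hsv[...,1]<50)&(hsv[...,2]>135)).astype(np.uint8); m[:y0]=0;m[y1:]=0;m[:,:x0]=0;m[:,x1:]=0
n,l,st,c=cv2.connectedComponentsWithStats(m)
for i in range(1,n):
    if st[i,4]>40:
        cn=max(cv2.findContours((l==i).astype(np.uint8),0,2)[0],key=len)
        (cc,r)=cv2.minEnclosingCircle(cn); e=cv2.fitEllipse(cv2.convexHull(cn))
        print(st[i],c[i],'circ',cc,r,'ell',e, ray(f,[cc],.026),ray(f,[e[0]],.026))
m=((hsv[...,1]<70)&(hsv[...,2]<110)&(hsv[...,2]>25)).astype(np.uint8); m[:y0]=0;m[y1:]=0;m[:,:x0]=0;m[:,x1:]=0
cv2.imwrite('pics/mask.png',m*255)
fs=pickle.load(open('scene0.pkl','rb')); cv2.imwrite('pics/crops.png',cv2.resize(fs['pixels'][160:310,280:430],None,fx=4,fy=4,interpolation=cv2.INTER_CUBIC))
```

```text
478.07428228973214 -0.0061800358961807845
[328 143  21  15 234] [337.79059829 149.87606838] circ (338.0, 147.5) 10.30786418914795 ell ((337.8580627441406, 148.44268798828125), (17.277822494506836, 20.44862174987793), 104.36466217041016) [[ 0.67475953 -0.05813201  0.026     ]] [[ 0.67195038 -0.05766869  0.026     ]]
[295 165  20  19 293] [304.57337884 174.02389078] circ (304.5833435058594, 174.0) 9.789896011352539 ell ((304.5711669921875, 174.0552978515625), (19.153560638427734, 19.521785736083984), 78.77293395996094) [[0.59714228 0.04182923 0.026     ]] [[0.59697858 0.04186711 0.026     ]]
[353 173  14  14 122] [359.81147541 179.43442623] circ (359.3616943359375, 179.29786682128906) 6.764090061187744 ell ((359.4289855957031, 179.41836547851562), (13.015657424926758, 13.375454902648926), 112.6761703491211) [[ 0.57932638 -0.11980495  0.026     ]] [[ 0.5789665  -0.11999753  0.026     ]]
```

View pics/crop.png

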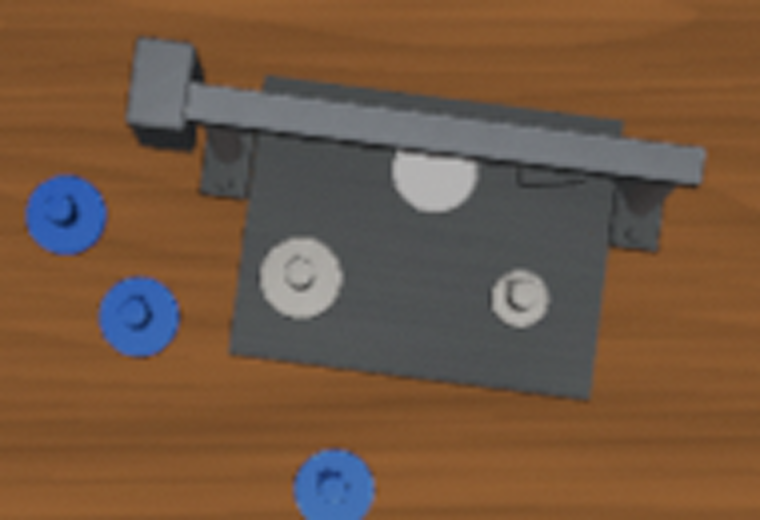

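The larger blank is the left one, top (305,174) at about (0.597, 0.042). Its disc measures 19.5 px across, which is 60 mm. The right one at (360,180) is 13 px, about 40 mm, so that is the small blank. The interface has no tilt axis. I can get the backward lean by driving the arm to its reach or joint limit, since "what a row does not reach is not made up". First I'll swing over, high up.

>>> {"name": "jog_arm", "arguments": {
  "deltas": [
    {"tz": -40, "yaw": -8},
    {"tz": -40, "yaw": -7.6},
    {"tx": -20, "ty": -50, "tz": -20},
    {"tx": -25, "ty": -55, "tz": -20},
    {"tx": -25, "ty": -55, "tz": -20},
    {"tx": -25, "ty": -55, "tz": -20},
    {"tx": -25, "ty": -55, "tz": -20},
    {"tx": -25, "ty": -55, "tz": -20},
    {"tx": -25, "ty": -55, "tz": -20},
    {"tx": -25, "ty": -55, "tz": -20},
    {"tx": -25, "ty": -55, "tz": -20},
    {"tx": -25, "ty": -55, "tz": -20}
  ]
}}

```text
invalid input at $.deltas[0]: expected keys tx, ty, tz, yaw
```

Run:
```python
from h import *
import pickle
f=pickle.load(open('top0.pkl','rb'))
px=np.array([(230,355),(590,400),(622,120),(265,76)])/4+[230,105]-.375
P=ray(f,px,.02)[:,:2]; print(P)   # nearL(-x,+y) nearR farR farL
loc=np.array([(-.105,.135),(-.105,-.135),(.105,-.135),(.105,.135)])
for idx in([0,1,2,3],):
    A=loc[idx]@[1,1j]; B=P[idx]@[1,1j]; a=np.vdot(A-A.mean(),B-B.mean()); th=np.angle(a); o=B.mean()-np.exp(1j*th)*A.mean()
    print('yaw',np.degrees(th),'o',o,'nest',o+.05*np.exp(1j*th),'res',np.abs(o+A*np.exp(1j*th)-B))
print('nest arc',ray(f,[(338.75-.4,147.75-.4)],.019))
s=manip.sense(); np.set_printoptions(precision=4,suppress=True); print(s['position'],s['tcp_rot'],s['q'],s['t'])
```

```text
[[ 0.54084309  0.09436961]
 [ 0.50402681 -0.17158914]
 [ 0.71262747 -0.19948446]
 [ 0.74918639  0.06624366]]
yaw -7.779834096787358 o (0.6266709401520335-0.05261508210663434j) nest (0.6762107174394848-0.0593834250581788j) res [0.00098863 0.00066155 0.00111911 0.00071584]
nest arc [[ 0.67636946 -0.05949199  0.019     ]]
[0.2402 0.5764 0.2151] [[-0.9231  0.3845 -0.0005]
 [ 0.3845  0.9231 -0.0015]
 [-0.0001 -0.0016 -1.    ]] [-1.1422  0.6899 -0.1946  1.5662  0.1573  0.9025 -0.2151] 0.1
```

>>> {"name": "jog_arm", "arguments": {
  "deltas": [
    {"tx": 0, "ty": 0, "tz": -40, "yaw": -7.5},
    {"tx": 0, "ty": 0, "tz": -40, "yaw": -7.3},
    {"tx": -20, "ty": -50, "tz": -20, "yaw": 0},
    {"tx": -25, "ty": -55, "tz": -20, "yaw": 0},
    {"tx": -25, "ty": -55, "tz": -20, "yaw": 0},
    {"tx": -25, "ty": -55, "tz": -20, "yaw": 0},
    {"tx": -25, "ty": -55, "tz": -20, "yaw": 0},
    {"tx": -25, "ty": -55, "tz": -20, "yaw": 0},
    {"tx": -25, "ty": -55, "tz": -20, "yaw": 0},
    {"tx": -25, "ty": -55, "tz": -20, "yaw": 0},
    {"tx": -25, "ty": -55, "tz": -20, "yaw": 0},
    {"tx": -25, "ty": -55, "tz": -20, "yaw": 0}
  ]
}}

```text
t: 1.6
position: [0.4097, 0.0126, 0.4936]
tcp_rot: [[-0.993, 0.12, -0.005], [0.12, 0.993, -0.01], [0.004, -0.01, -1.0]]
force: [1.1, 0.2, 0.9]
opening: 0.088
```

```bash
cat > st.py <<'E'
from h import *
np.set_printoptions(precision=4,suppress=True)
s=manip.sense(); R=np.array(s['tcp_rot']); print(s['t'],s['position'],'q',s['q'],'F',s['force'],'op',s['opening']); print(R)
z=R[:,2]; print('lean deg',np.degrees(np.arccos(-z[2])),'az of z',np.degrees(np.arctan2(z[1],z[0])),'y az/elev',np.degrees(np.arctan2(R[1,1],R[0,1])),np.degrees(np.arcsin(R[2,1])))
E
python3 st.py
```

```text
1.6 [0.4097 0.0126 0.4936] q [-0.0996  0.1266 -0.061   1.6284  0.0168  1.3936  1.2873] F [1.0724 0.1925 0.8592] op 0.08796212967456742
[[-0.9928  0.12   -0.0053]
 [ 0.12    0.9927 -0.0098]
 [ 0.0041 -0.0103 -0.9999]]
lean deg 0.6352129483832053 az of z -118.35060714105076 y az/elev 83.10992553772803 -0.591176753417836
```

>>> {"name": "jog_arm", "arguments": {
  "deltas": [
    {"tx": 0, "ty": -35, "tz": -45, "yaw": 0},
    {"tx": 0, "ty": -35, "tz": -45, "yaw": 0},
    {"tx": 0, "ty": 0, "tz": -60, "yaw": 0},
    {"tx": 0, "ty": 0, "tz": -60, "yaw": 0},
    {"tx": 0, "ty": 0, "tz": -60, "yaw": 0},
    {"tx": 0, "ty": 0, "tz": -60, "yaw": 0},
    {"tx": 0, "ty": 0, "tz": -60, "yaw": 0}
  ]
}}

```text
t: 2.48
position: [0.3885, -0.0606, 0.7542]
tcp_rot: [[-0.988, 0.134, 0.082], [0.132, 0.991, -0.026], [-0.084, -0.015, -0.996]]
force: [-0.1, -0.1, -0.2]
opening: 0.0881
```

```bash
python3 st.py
```

```text
2.475 [ 0.3885 -0.0606  0.7542] q [-0.4157  0.1503  0.6301  0.8434 -0.0916  2.0891  1.5937] F [-0.137  -0.0506 -0.1527] op 0.08807495066795891
[[-0.9877  0.1337  0.0815]
 [ 0.132   0.9909 -0.026 ]
 [-0.0843 -0.0149 -0.9963]]
lean deg 4.908494260633792 az of z -17.67462055027736 y az/elev 82.31674883710778 -0.8536493146428169
```

>>> {"name": "jog_arm", "arguments": {
  "deltas": [
    {"tx": -20, "ty": 0, "tz": -55, "yaw": 0},
    {"tx": -20, "ty": 0, "tz": -55, "yaw": 0},
    {"tx": -20, "ty": 0, "tz": -55, "yaw": 0},
    {"tx": -20, "ty": 0, "tz": -55, "yaw": 0},
    {"tx": -20, "ty": 0, "tz": -55, "yaw": 0},
    {"tx": -20, "ty": 0, "tz": -55, "yaw": 0}
  ]
}}

```text
t: 3.22
position: [0.4149, -0.0601, 0.8376]
tcp_rot: [[-0.936, 0.133, 0.325], [0.119, 0.991, -0.063], [-0.331, -0.02, -0.944]]
force: [-0.8, 0.2, 0.4]
opening: 0.0881
```

```bash
python3 st.py
```

```text
3.225 [ 0.4149 -0.0601  0.8376] q [-0.4294  0.1484  0.6718  0.5939 -0.1181  2.0891  1.5855] F [-0.8111  0.1686  0.3541] op 0.08810903192616937
[[-0.9361  0.1334  0.3254]
 [ 0.1194  0.9909 -0.0625]
 [-0.3307 -0.0197 -0.9435]]
lean deg 19.348708627252925 az of z -10.882071400998429 y az/elev 82.33429647790844 -1.128687453627434
```

The lean is working: 19° already, at the right azimuth. I'll keep going.

>>> {"name": "jog_arm", "arguments": {
  "deltas": [
    {"tx": -20, "ty": 0, "tz": -55, "yaw": 0},
    {"tx": -20, "ty": 0, "tz": -55, "yaw": 0},
    {"tx": -20, "ty": 0, "tz": -55, "yaw": 0},
    {"tx": -20, "ty": 0, "tz": -55, "yaw": 0},
    {"tx": -20, "ty": 0, "tz": -55, "yaw": 0},
    {"tx": -20, "ty": 0, "tz": -55, "yaw": 0}
  ]
}}

```text
t: 3.98
position: [0.3753, -0.052, 0.9395]
tcp_rot: [[-0.808, 0.132, 0.575], [0.097, 0.991, -0.091], [-0.581, -0.018, -0.813]]
force: [1.1, -1.3, -0.4]
opening: 0.0882
```

```bash
python3 st.py
```

```text
3.975 [ 0.3753 -0.052   0.9395] q [-1.0047  0.097   1.4358  0.4089 -0.273   2.0891  1.632 ] F [ 1.1078 -1.3199 -0.3721] op 0.08820204314104894
[[-0.8078  0.1318  0.5745]
 [ 0.0968  0.9911 -0.0913]
 [-0.5814 -0.0181 -0.8134]]
lean deg 35.57239665876826 az of z -9.026217812761965 y az/elev 82.42618788196374 -1.0385373450919155
```

Lean is 35.6° with an azimuth of -9°, which is within the needed range. Now I'll descend towards the pre-grasp point.

>>> {"name": "jog_arm", "arguments": {
  "deltas": [
    {"tx": 10, "ty": 4, "tz": 22, "yaw": 0},
    {"tx": 20, "ty": 8, "tz": 45, "yaw": 0},
    {"tx": 24, "ty": 9, "tz": 52, "yaw": 0},
    {"tx": 24, "ty": 9, "tz": 52, "yaw": 0},
    {"tx": 24, "ty": 9, "tz": 52, "yaw": 0},
    {"tx": 24, "ty": 9, "tz": 52, "yaw": 0},
    {"tx": 24, "ty": 9, "tz": 52, "yaw": 0},
    {"tx": 24, "ty": 9, "tz": 52, "yaw": 0},
    {"tx": 24, "ty": 9, "tz": 52, "yaw": 0}
  ]
}}

```text
t: 5.1
position: [0.4364, 0.0055, 0.5277]
tcp_rot: [[-0.845, 0.163, 0.509], [0.173, 0.984, -0.028], [-0.506, 0.064, -0.86]]
force: [1.3, 0.7, 0.4]
opening: 0.0878
```

```bash
cat >> st.py <<'E'
for n,T in(('pre100',[.608,.040,.0375]-.1*z),('grasp',np.array([.597,.042,.053])+.019*z)): print(n,'tool mm',R.T@(T-s['position'])*1000)
E
python3 st.py
```

```text
5.1 [0.4364 0.0055 0.5277] q [-1.1531 -0.2645  0.6362  1.9587  0.5209  0.9808  0.6889] F [1.2929 0.7108 0.4054] op 0.08778934784745715
[[-0.8452  0.1633  0.5089]
 [ 0.1731  0.9845 -0.0284]
 [-0.5057  0.0641 -0.8603]]
lean deg 30.644113153309604 az of z -3.191756911053233 y az/elev 80.58094394548486 3.676973442604022
pre100 tool mm [108.8279  30.5948 408.0446]
grasp tool mm [110.6336  31.7613 508.0544]
```

>>> {"name": "jog_arm", "arguments": {
  "deltas": [
    {"tx": 8, "ty": 2, "tz": 30, "yaw": 0},
    {"tx": 8, "ty": 2, "tz": 30, "yaw": 0},
    {"tx": 8, "ty": 2, "tz": 30, "yaw": 0},
    {"tx": 0, "ty": 0, "tz": 0, "yaw": 0}
  ]
}}

```text
t: 5.6
position: [0.4608, 0.0121, 0.4327]
tcp_rot: [[-0.848, 0.164, 0.504], [0.174, 0.984, -0.028], [-0.501, 0.064, -0.863]]
force: [0.4, 0.4, 0.4]
opening: 0.0884
```

```bash
python3 st.py
```

```text
5.6 [0.4608 0.0121 0.4327] q [-1.2073 -0.1022  0.8859  2.1579  0.4721  0.5946  0.751 ] F [0.4288 0.3844 0.3994] op 0.08844313849797321
[[-0.8478  0.1644  0.5042]
 [ 0.1741  0.9843 -0.0281]
 [-0.5009  0.064  -0.8631]]
lean deg 30.332262797965015 az of z -3.184638674450054 y az/elev 80.52064020362833 3.670659613047314
pre100 tool mm [ 77.998   26.3557 314.5516]
grasp tool mm [ 79.9073  27.5087 414.5707]
```

Slow moves keep the orientation, but the fast descent cost some lean (30°) and added 3.7° of roll. I'll go back up to the limit at an azimuth of about -33°, where the extra lean cancels the roll, and then descend gently.

>>> {"name": "jog_arm", "arguments": {
  "deltas": [
    {"tx": -12, "ty": -19, "tz": -35, "yaw": 0},
    {"tx": -12, "ty": -19, "tz": -35, "yaw": 0},
    {"tx": -12, "ty": -19, "tz": -35, "yaw": 0},
    {"tx": -12, "ty": -19, "tz": -35, "yaw": 0},
    {"tx": -12, "ty": -19, "tz": -35, "yaw": 0},
    {"tx": -12, "ty": -19, "tz": -35, "yaw": 0},
    {"tx": -12, "ty": -19, "tz": -35, "yaw": 0},
    {"tx": -12, "ty": -19, "tz": -35, "yaw": 0},
    {"tx": -12, "ty": -19, "tz": -35, "yaw": 0},
    {"tx": -12, "ty": -19, "tz": -35, "yaw": 0},
    {"tx": -12, "ty": -19, "tz": -35, "yaw": 0},
    {"tx": -12, "ty": -10, "tz": -35, "yaw": 0}
  ]
}}

```text
t: 7.1
position: [0.314, -0.2419, 0.8766]
tcp_rot: [[-0.832, 0.174, 0.526], [0.201, 0.979, -0.006], [-0.517, 0.101, -0.85]]
force: [1.2, -1.8, -0.2]
opening: 0.0881
```

```bash
python3 st.py
```

```text
7.1 [ 0.314  -0.2419  0.8766] q [-1.231  -0.3274  0.9719  0.6342  0.4419  2.0785  1.4964] F [ 1.1588 -1.8261 -0.2049] op 0.08807071482092302
[[-0.8321  0.1742  0.5265]
 [ 0.2014  0.9795 -0.0057]
 [-0.5167  0.1013 -0.8502]]
lean deg 31.771077996143053 az of z -0.6215553366781371 y az/elev 79.91527587502469 5.814152850869186
pre100 tool mm [245.6727 242.3772 766.5435]
grasp tool mm [247.2204 243.9902 866.5631]
```

>>> {"name": "jog_arm", "arguments": {
  "deltas": [
    {"tx": -22, "ty": -18, "tz": -30, "yaw": 0},
    {"tx": -22, "ty": -18, "tz": -30, "yaw": 0},
    {"tx": -22, "ty": -18, "tz": -30, "yaw": 0},
    {"tx": -22, "ty": -18, "tz": -30, "yaw": 0}
  ]
}}

```text
t: 7.6
position: [0.3098, -0.2984, 0.9051]
tcp_rot: [[-0.783, 0.183, 0.594], [0.209, 0.978, -0.026], [-0.585, 0.104, -0.804]]
force: [0.5, 0.5, -0.1]
opening: 0.0884
```

```bash
python3 st.py
```

```text
7.6 [ 0.3098 -0.2984  0.9051] q [-1.3627 -0.2814  1.5098  0.418   0.1915  2.09    1.7402] F [ 0.4894  0.5223 -0.083 ] op 0.0883722741103199
[[-0.7834  0.1829  0.594 ]
 [ 0.2086  0.9777 -0.0259]
 [-0.5855  0.1036 -0.804 ]]
lean deg 36.48173598272621 az of z -2.499881829939808 y az/elev 79.40253168572002 5.946547390293535
pre100 tool mm [344.9607 295.493  765.9619]
grasp tool mm [344.9205 297.042  865.9133]
```

The lean is 36.5°. The remaining roll is just yaw about the leaned axis: a yaw of -10° makes the jaw axis horizontal. I'll apply it and descend gently.

>>> {"name": "jog_arm", "arguments": {
  "deltas": [
    {"tx": 5, "ty": 5, "tz": 12, "yaw": -5},
    {"tx": 5, "ty": 5, "tz": 12, "yaw": -5},
    {"tx": 6, "ty": 8, "tz": 18, "yaw": 0},
    {"tx": 9, "ty": 11, "tz": 24, "yaw": 0},
    {"tx": 9, "ty": 11, "tz": 24, "yaw": 0},
    {"tx": 9, "ty": 11, "tz": 24, "yaw": 0},
    {"tx": 9, "ty": 11, "tz": 24, "yaw": 0},
    {"tx": 9, "ty": 11, "tz": 24, "yaw": 0}
  ]
}}

```text
t: 8.6
position: [0.3454, -0.2459, 0.7321]
tcp_rot: [[-0.802, 0.08, 0.592], [0.069, 0.997, -0.041], [-0.594, 0.008, -0.805]]
force: [-0.1, -0.5, 0.5]
opening: 0.0883
```

```bash
python3 st.py
```

```text
8.6 [ 0.3454 -0.2459  0.7321] q [-0.4    -0.2996  0.7388  1.3905  0.0179  1.362   1.8698] F [-0.0516 -0.4796  0.4854] op 0.08828369093927996
[[-0.8017  0.0799  0.5924]
 [ 0.069   0.9968 -0.041 ]
 [-0.5937  0.0081 -0.8046]]
lean deg 36.42694064704866 az of z -3.9554171187777065 y az/elev 85.41887938415952 0.4617435127202049
pre100 tool mm [221.6483 300.3931 602.717 ]
grasp tool mm [221.4019 301.6331 702.6473]
```

>>> {"name": "jog_arm", "arguments": {
  "deltas": [
    {"tx": 11, "ty": 15, "tz": 30, "yaw": 0},
    {"tx": 13, "ty": 18, "tz": 36, "yaw": 0},
    {"tx": 13, "ty": 18, "tz": 36, "yaw": 0},
    {"tx": 13, "ty": 18, "tz": 36, "yaw": 0},
    {"tx": 13, "ty": 18, "tz": 36, "yaw": 0},
    {"tx": 13, "ty": 18, "tz": 36, "yaw": 0},
    {"tx": 13, "ty": 18, "tz": 36, "yaw": 0},
    {"tx": 13, "ty": 18, "tz": 36, "yaw": 0},
    {"tx": 13, "ty": 18, "tz": 36, "yaw": 0},
    {"tx": 13, "ty": 18, "tz": 36, "yaw": 0},
    {"tx": 13, "ty": 18, "tz": 36, "yaw": 0},
    {"tx": 13, "ty": 18, "tz": 36, "yaw": 0}
  ]
}}

```text
t: 10.1
position: [0.4699, -0.0704, 0.3524]
tcp_rot: [[-0.808, 0.094, 0.582], [0.086, 0.995, -0.04], [-0.583, 0.018, -0.812]]
force: [-0.6, 0.0, 0.5]
opening: 0.0886
```

```bash
python3 st.py
```

```text
10.1 [ 0.4699 -0.0704  0.3524] q [-0.3015  0.1011  0.389   2.3889 -0.8521  0.0547  2.3828] F [-0.6491  0.0149  0.4645] op 0.08857407309657848
[[-0.808   0.0935  0.5818]
 [ 0.0865  0.9955 -0.0399]
 [-0.5828  0.0181 -0.8124]]
lean deg 35.670620967219264 az of z -3.922383392345143 y az/elev 84.6340633738211 1.0359537197337827
pre100 tool mm [ 81.4897 117.1701 231.8114]
grasp tool mm [ 81.5162 118.4128 331.7403]
```

>>> {"name": "jog_arm", "arguments": {
  "deltas": [
    {"tx": -14, "ty": 16, "tz": 20, "yaw": 0},
    {"tx": -14, "ty": 22, "tz": 22, "yaw": 0},
    {"tx": -14, "ty": 22, "tz": 22, "yaw": 0},
    {"tx": -14, "ty": 22, "tz": 22, "yaw": 0}
  ]
}}

```text
t: 10.6
position: [0.5748, 0.0011, 0.3255]
tcp_rot: [[-0.812, 0.093, 0.577], [0.087, 0.995, -0.038], [-0.578, 0.019, -0.816]]
force: [1.0, -0.5, -0.2]
opening: 0.088
```

```bash
python3 st.py
```

```text
10.6 [0.5748 0.0011 0.3255] q [-0.486   0.3201  0.4448  2.2152 -0.9967  0.0452  2.3514] F [ 0.9917 -0.4509 -0.2449] op 0.0879792657975021
[[-0.8116  0.0933  0.5767]
 [ 0.0874  0.9954 -0.0381]
 [-0.5777  0.0195 -0.816 ]]
lean deg 35.30980199348015 az of z -3.7774957659590123 y az/elev 84.64487419096636 1.1171468011494172
pre100 tool mm [142.8378  36.217  152.6837]
grasp tool mm [142.9861  37.4837 252.6148]
```

Joints 5 and 6 are at their limits. I'll fit simple kinematics to the logged poses to see which lean is feasible at the blank and at the nest.

```bash
cat > kin.py <<'E'
import numpy as np, itertools
from scipy.optimize import least_squares
from scipy.spatial.transform import Rotation as Ro
D=[([-1.14218,.69,-.1945,1.56636,.15733,.90248,-.21513],[.2402,.57626,.215],[[-.9231,.3846,-.0006],[.3846,.9231,-.0018],[-.0002,-.0018,-1]]),
([-.0996,.1266,-.061,1.6284,.0168,1.3936,1.2873],[.4097,.0126,.4936],[[-.9928,.12,-.0053],[.12,.9927,-.0098],[.0041,-.0103,-.9999]]),
([-.4157,.1503,.6301,.8434,-.0916,2.0891,1.5937],[.3885,-.0606,.7542],[[-.9877,.1337,.0815],[.132,.9909,-.026],[-.0843,-.0149,-.9963]]),
([-.4294,.1484,.6718,.5939,-.1181,2.0891,1.5855],[.4149,-.0601,.8376],[[-.9361,.1334,.3254],[.1194,.9909,-.0625],[-.3307,-.0197,-.9435]]),
([-1.1531,-.2645,.6362,1.9587,.5209,.9808,.6889],[.4364,.0055,.5277],[[-.8452,.1633,.5089],[.1731,.9845,-.0284],[-.5057,.0641,-.8603]]),
([-1.2073,-.1022,.8859,2.1579,.4721,.5946,.751],[.4608,.0121,.4327],[[-.8478,.1644,.5042],[.1741,.9843,-.0281],[-.5009,.064,-.8631]]),
([-1.3627,-.2814,1.5098,.418,.1915,2.09,1.7402],[.3098,-.2984,.9051],[[-.7834,.1829,.594],[.2086,.9777,-.0259],[-.5855,.1036,-.804]]),
([-.4,-.2996,.7388,1.3905,.0179,1.362,1.8698],[.3454,-.2459,.7321],[[-.8017,.0799,.5924],[.069,.9968,-.041],[-.5937,.0081,-.8046]]),
([-.486,.3201,.4448,2.2152,-.9967,.0452,2.3514],[.5748,.0011,.3255],[[-.8116,.0933,.5767],[.0874,.9954,-.0381],[-.5777,.0195,-.816]])]
def fk(q,L,sg,o):
    p=np.zeros(3);R=np.eye(3)
    for i in range(7):
        if i in(0,2,4,6): R=R@Ro.from_euler('z',sg[i]*q[i]+o[i]).as_matrix()
        else: R=R@Ro.from_euler('y',sg[i]*q[i]+o[i]).as_matrix()
        if i in(1,3): p=p+R@[L[5+i//2],0,L[i//2+1]]
    p=p+[0,0,L[0]]+R@[0,0,L[3]]; return p,R
def res(x,sg):
    L=np.r_[x[:7],0];o=x[7:14]; r=[]
    for q,P,R in D:
        p,A=fk(q,L,sg,o); r+=list((p-P)*3)+list((A-np.array(R)).ravel())
    return np.array(r)
def fit():
    best=None
    for s in itertools.product((1,-1),repeat=4):
        sg=np.ones(7); sg[[0,2,4,6]]=s
        for o6 in(0,np.pi/2,np.pi,-np.pi/2):
            x0=np.r_[.33,.56,.345,.33,0,0,0,np.zeros(6),o6]
            f=least_squares(res,x0,args=(sg,),max_nfev=40)
            if best is None or f.cost<best[0]: best=(f.cost,f.x,sg)
    return best
if __name__=='__main__':
    c,x,sg=fit(); np.set_printoptions(precision=4,suppress=True); print(c,x,sg,np.abs(res(x,sg)).max()); np.savez('kin.npz',x=x,sg=sg)
E
python3 kin.py
```

```text
0.00835227565516525 [     0.3893      0.5574     -0.3546      0.3905 455635.748       0.0054
     -0.0078     -0.0731     -0.0376     -0.0014      3.1548      0.0018
     -3.1299      1.4957] [-1.  1. -1.  1.  1.  1. -1.] 0.04273859520443699
```

```bash
python3 - <<'E'
import re
s=open('kin.py').read()
s=s.replace("p=p+[0,0,L[0]]+R@[0,0,L[3]]; return p,R","p=p+[0,0,L[0]]+R@[L[7],L[8],L[3]]; return p,R")
s=s.replace("if i in(1,3): p=p+R@[L[5+i//2],0,L[i//2+1]]","if i in(1,3): p=p+R@[L[4+i//2],0,L[i//2+1]]\n        if i==5: p=p+R@[L[6],0,0]")
s=s.replace("L=np.r_[x[:7],0];o=x[7:14]","L=x[:9];o=x[9:16]").replace("x0=np.r_[.33,.56,.345,.33,0,0,0,np.zeros(6),o6]","x0=np.r_[.33,.56,.345,.33,np.zeros(5),np.zeros(6),o6]")
s=s.replace("max_nfev=40","max_nfev=100")
s=s.replace("np.savez(","print(res(x,sg).reshape(9,12).round(3)); np.savez(")
open('kin.py','w').write(s)
E
python3 kin.py
```

```text
0.006478148844049976 [ 0.3664  0.5553  0.3498  0.3731  0.0019  0.0007 -0.0081 -0.0069 -0.0101
 -0.0509 -0.0291 -0.0032  0.0079 -0.0016  0.0133  1.5158] [-1.  1. -1.  1. -1.  1. -1.] 0.037507487946915885
[[-0.026 -0.017  0.01  -0.001 -0.003  0.011 -0.003  0.001  0.004 -0.008
   0.008  0.   ]
 [ 0.012  0.037 -0.015 -0.    -0.001  0.008 -0.001  0.    -0.003 -0.008
  -0.002 -0.   ]
 [ 0.001  0.017 -0.013  0.001  0.001  0.005  0.002 -0.     0.009 -0.004
   0.01   0.   ]
 [ 0.011  0.006  0.003  0.001  0.004  0.002  0.003 -0.001 -0.005 -0.003
  -0.003  0.001]
 [-0.029 -0.003 -0.    -0.002  0.01  -0.006  0.001 -0.001 -0.016  0.003
  -0.014 -0.003]
 [-0.016 -0.002 -0.012 -0.003  0.009 -0.008  0.002 -0.001 -0.014  0.006
  -0.012 -0.004]
 [-0.028 -0.038  0.    -0.008  0.007 -0.013  0.005 -0.001 -0.002  0.013
  -0.002 -0.009]
 [ 0.024  0.021  0.025  0.003  0.006  0.003 -0.004 -0.001 -0.016 -0.004
  -0.015  0.003]
 [ 0.03  -0.008  0.003  0.005  0.003  0.006 -0.005 -0.    -0.012 -0.007
  -0.012  0.005]]
```

```bash
cat > ik.py <<'E'
from kin import *
d=np.load('kin.npz'); x=d['x']; sg=d['sg']; L=x[:9];o=x[9:]
lo=np.array([-3.01,-.46,-1.47,.13,-1,.04,-2.66])+.02; hi=np.array([3.01,2.08,1.51,2.56,4.14,2.09,2.66])-.02
qc=np.array(D[-1][0])
def Rl(lean,az):
    z=np.array([np.sin(lean)*np.cos(az),np.sin(lean)*np.sin(az),-np.cos(lean)]); y=np.array([-np.sin(az),np.cos(az),0]); return np.c_[np.cross(y,z),y,z]
def ik(G,lean,az,q0,w=.002):
    R=Rl(lean,az); P=np.array(G)+.019*R[:,2]
    f=lambda q:(lambda pr:np.r_[(pr[0]-P)*3,(pr[1]-R).ravel(),w*(q-q0)])(fk(q,L,sg,o))
    return min((least_squares(f,np.clip(s,lo,hi),bounds=(lo,hi)) for s in [q0,q0*[-1,1,-1,1,-1,1,1]]+[np.random.default_rng(i).uniform(lo,hi) for i in range(4)]),key=lambda r:r.cost)
if __name__=='__main__':
    np.set_printoptions(precision=2,suppress=True)
    for n,G in(('blank',(.597,.042,.053)),('above',(.53,.05,.15)),('nest',(.6763,-.0594,.049))):
        for le in(28,32,36,40):
            for az in(-8,-3):
                r=ik(G,np.radians(le),np.radians(az),qc); e=np.abs(r.fun[:12]).max(); print(n,le,az,'err',round(e,3),r.x)
E
python3 ik.py
```

```text
blank 28 -8 err 0.0 [ 0.3   1.13 -0.9   2.23  2.12  0.98 -0.7 ]
blank 28 -3 err 0.0 [ 0.36  1.16 -0.96  2.24  2.15  1.   -0.59]
blank 32 -8 err 0.0 [ 0.31  1.2  -0.96  2.29  2.21  1.14 -0.76]
blank 32 -3 err 0.0 [ 0.38  1.24 -1.02  2.3   2.24  1.15 -0.64]
blank 36 -8 err 0.0 [ 0.31  1.26 -0.99  2.34  2.29  1.29 -0.82]
blank 36 -3 err 0.0 [ 0.38  1.3  -1.06  2.35  2.32  1.3  -0.68]
blank 40 -8 err 0.0 [ 0.29  1.32 -1.    2.39  2.37  1.43 -0.87]
blank 40 -3 err 0.0 [ 0.37  1.37 -1.08  2.4   2.41  1.45 -0.72]
above 28 -8 err 0.0 [ 0.27  0.85 -0.9   2.38  1.97  0.85 -0.78]
above 28 -3 err 0.0 [ 0.34  0.88 -0.99  2.39  1.99  0.88 -0.67]
above 32 -8 err 0.0 [ 0.27  0.92 -1.    2.44  2.04  1.04 -0.87]
above 32 -3 err 0.0 [ 0.35  0.96 -1.08  2.46  2.07  1.07 -0.76]
above 36 -8 err 0.0 [ 0.26  0.99 -1.05  2.5   2.1   1.22 -0.96]
above 36 -3 err 0.0 [ 0.33  1.04 -1.14  2.52  2.13  1.25 -0.84]
above 40 -8 err 0.008 [-0.53  0.81  0.31  2.54  3.03  0.78 -1.99]
above 40 -3 err 0.024 [-0.47  0.8   0.29  2.54  3.13  0.8  -1.94]
nest 28 -8 err 0.0 [ 0.49  1.12 -0.83  2.02  2.08  0.75 -0.37]
nest 28 -3 err 0.0 [ 0.54  1.15 -0.88  2.02  2.09  0.74 -0.25]
nest 32 -8 err 0.0 [ 0.54  1.2  -0.94  2.08  2.2   0.91 -0.43]
nest 32 -3 err 0.0 [ 0.6   1.23 -1.    2.08  2.21  0.9  -0.3 ]
nest 36 -8 err 0.0 [ 0.57  1.28 -1.02  2.13  2.31  1.06 -0.46]
nest 36 -3 err 0.0 [ 0.63  1.32 -1.08  2.14  2.32  1.04 -0.32]
nest 40 -8 err 0.0 [ 0.59  1.35 -1.07  2.19  2.41  1.19 -0.49]
nest 40 -3 err 0.0 [ 0.66  1.4  -1.14  2.19  2.43  1.17 -0.33]
```

The target needs the other wrist branch (q5≈2.2, past q6≈0). I'm at that singularity now, so a half turn (yaw -180°, the same grasp by symmetry) should carry q5 over.

>>> {"name": "jog_arm", "arguments": {
  "deltas": [
    {"tx": 0, "ty": 0, "tz": 0, "yaw": -10},
    {"tx": 0, "ty": 0, "tz": 0, "yaw": -10},
    {"tx": 0, "ty": 0, "tz": 0, "yaw": -10},
    {"tx": 0, "ty": 0, "tz": 0, "yaw": -10},
    {"tx": 0, "ty": 0, "tz": 0, "yaw": -10},
    {"tx": 0, "ty": 0, "tz": 0, "yaw": -10},
    {"tx": 0, "ty": 0, "tz": 0, "yaw": -10},
    {"tx": 0, "ty": 0, "tz": 0, "yaw": -10}
  ]
}}

```text
t: 11.6
position: [0.5746, -0.0037, 0.333]
tcp_rot: [[-0.194, -0.793, 0.578], [-0.976, 0.212, -0.037], [-0.094, -0.571, -0.815]]
force: [-0.2, 0.2, 0.2]
opening: 0.0884
```

```bash
python3 st.py; python3 -c "
from h import *
print(np.array(grab('wrist')['T_tool_cam']).round(3))"
```

```text
11.6 [ 0.5746 -0.0037  0.333 ] q [-0.3873  0.2935  0.3207  2.2023  0.1569  0.0502  2.6531] F [-0.1649  0.2063  0.1667] op 0.08839675123502866
[[-0.1942 -0.7927  0.5779]
 [-0.9765  0.2124 -0.0368]
 [-0.0936 -0.5714 -0.8153]]
lean deg 35.383918677854254 az of z -3.644210459070115 y az/elev 164.99792487562996 -34.85071037645238
pre100 tool mm [-21.5237 151.642  158.5864]
grasp tool mm [-22.7908 151.9289 258.5191]
[[-0.    -0.947 -0.321  0.083]
 [ 1.    -0.     0.     0.   ]
 [-0.    -0.321  0.947 -0.169]
 [ 0.     0.     0.     1.   ]]
```

It works: q5 is rising and the lean is held. I'll finish the half turn.

>>> {"name": "jog_arm", "arguments": {
  "deltas": [
    {"tx": 0, "ty": 0, "tz": 0, "yaw": -10},
    {"tx": 0, "ty": 0, "tz": 0, "yaw": -10},
    {"tx": 0, "ty": 0, "tz": 0, "yaw": -10},
    {"tx": 0, "ty": 0, "tz": 0, "yaw": -10},
    {"tx": 0, "ty": 0, "tz": 0, "yaw": -10},
    {"tx": 0, "ty": 0, "tz": 0, "yaw": -10},
    {"tx": 0, "ty": 0, "tz": 0, "yaw": -10},
    {"tx": 0, "ty": 0, "tz": 0, "yaw": -10},
    {"tx": 0, "ty": 0, "tz": 0, "yaw": -10},
    {"tx": 0, "ty": 0, "tz": 0, "yaw": -10}
  ]
}}

```text
t: 12.9
position: [0.5718, -0.0163, 0.3174]
tcp_rot: [[0.778, -0.237, 0.582], [-0.248, -0.967, -0.062], [0.577, -0.096, -0.811]]
force: [0.6, 0.6, -0.6]
opening: 0.0884
```

```bash
python3 st.py
```

```text
12.9 [ 0.5718 -0.0163  0.3174] q [-0.223   0.3084  0.1142  2.2359  1.6948  0.1004  2.6525] F [ 0.6052  0.6126 -0.5652] op 0.0884357273316428
[[ 0.7779 -0.2366  0.5822]
 [-0.2478 -0.9668 -0.0617]
 [ 0.5774 -0.0963 -0.8107]]
lean deg 35.832471048627646 az of z -6.050483435862047 y az/elev -103.74895043543164 -5.525043865394526
pre100 tool mm [-147.3581  -36.0594  144.5154]
grasp tool mm [-147.4603  -36.8833  244.4219]
```

>>> {"name": "jog_arm", "arguments": {
  "deltas": [
    {"tx": -10, "ty": -2, "tz": 10, "yaw": 0},
    {"tx": -16, "ty": -4, "tz": 14, "yaw": 0},
    {"tx": -16, "ty": -4, "tz": 14, "yaw": 0},
    {"tx": -16, "ty": -4, "tz": 14, "yaw": 0},
    {"tx": -16, "ty": -4, "tz": 14, "yaw": 0},
    {"tx": -16, "ty": -4, "tz": 14, "yaw": 0}
  ]
}}

```text
t: 13.65
position: [0.5607, 0.0139, 0.2093]
tcp_rot: [[0.758, -0.255, 0.601], [-0.257, -0.963, -0.084], [0.599, -0.091, -0.795]]
force: [-0.2, -0.6, -0.4]
opening: 0.088
```

```bash
python3 st.py
```

```text
13.65 [0.5607 0.0139 0.2093] q [ 0.0493  0.5721 -0.4648  2.4131  2.2523  0.6482  1.9515] F [-0.2313 -0.5539 -0.4452] op 0.08799692846752248
[[ 0.758  -0.2545  0.6005]
 [-0.257  -0.9628 -0.0837]
 [ 0.5995 -0.0909 -0.7952]]
lean deg 37.32461649439136 az of z -7.932337646144107 y az/elev -104.8085519815983 -5.21590864924273
pre100 tool mm [-73.8153 -21.5671  62.8156]
grasp tool mm [-73.3755 -22.1019 162.7167]
```

The branch is switched: lean 37.3°, azimuth -7.9°. Now I'll yaw back +171.4° to put the camera on the robot side with level jaws.

>>> {"name": "jog_arm", "arguments": {
  "deltas": [
    {"tx": 0, "ty": 0, "tz": 0, "yaw": 10.5},
    {"tx": 0, "ty": 0, "tz": 0, "yaw": 10.5},
    {"tx": 0, "ty": 0, "tz": 0, "yaw": 10.5},
    {"tx": 0, "ty": 0, "tz": 0, "yaw": 10.5},
    {"tx": 0, "ty": 0, "tz": 0, "yaw": 10.5},
    {"tx": 0, "ty": 0, "tz": 0, "yaw": 10.5},
    {"tx": 0, "ty": 0, "tz": 0, "yaw": 10.5},
    {"tx": 0, "ty": 0, "tz": 0, "yaw": 10.5},
    {"tx": 0, "ty": 0, "tz": 0, "yaw": 10.5},
    {"tx": 0, "ty": 0, "tz": 0, "yaw": 10.5},
    {"tx": 0, "ty": 0, "tz": 0, "yaw": 10.5},
    {"tx": 0, "ty": 0, "tz": 0, "yaw": 10.5}
  ]
}}

```text
t: 15.15
position: [0.5679, -0.0046, 0.2196]
tcp_rot: [[-0.678, -0.401, 0.616], [-0.584, 0.803, -0.12], [-0.446, -0.441, -0.779]]
force: [0.6, -0.9, -0.3]
opening: 0.0883
```

>>> {"name": "jog_arm", "arguments": {
  "deltas": [
    {"tx": 0, "ty": 0, "tz": 0, "yaw": 10},
    {"tx": 0, "ty": 0, "tz": 0, "yaw": 10},
    {"tx": 0, "ty": 0, "tz": 0, "yaw": 10},
    {"tx": 0, "ty": 0, "tz": 0, "yaw": 10}
  ]
}}

```text
t: 15.65
position: [0.5697, -0.012, 0.2229]
tcp_rot: [[-0.768, 0.165, 0.619], [0.102, 0.985, -0.136], [-0.633, -0.042, -0.773]]
force: [0.3, -0.0, 0.5]
opening: 0.0882
```

```bash
python3 st.py
```

```text
15.65 [ 0.5697 -0.012   0.2229] q [ 0.4488  0.7472 -1.1403  2.3844  1.9093  1.0712 -0.6318] F [ 0.3003 -0.0268  0.5156] op 0.08822264824586687
[[-0.7677  0.1647  0.6193]
 [ 0.1016  0.9855 -0.1361]
 [-0.6327 -0.0416 -0.7733]]
lean deg 39.35040207793049 az of z -12.39924346167648 y az/elev 80.51338536024055 -2.3858324154093085
pre100 tool mm [93.2159 65.2234 60.006 ]
grasp tool mm [ 92.0571  64.7377 159.9358]
```

>>> {"name": "jog_arm", "arguments": {
  "deltas": [
    {"tx": 10, "ty": 8, "tz": 5, "yaw": 3.8},
    {"tx": 18, "ty": 12, "tz": 10, "yaw": 0},
    {"tx": 18, "ty": 12, "tz": 10, "yaw": 0},
    {"tx": 18, "ty": 12, "tz": 10, "yaw": 0},
    {"tx": 18, "ty": 12, "tz": 10, "yaw": 0},
    {"tx": 0, "ty": 0, "tz": 0, "yaw": 0}
  ]
}}

```text
t: 16.4
position: [0.5526, 0.0409, 0.1384]
tcp_rot: [[-0.741, 0.244, 0.626], [0.185, 0.97, -0.16], [-0.646, -0.003, -0.763]]
force: [-0.3, -0.7, -0.2]
opening: 0.0882
```

```bash
python3 st.py
python3 - <<'E'
from h import *
import pickle
f=grab('wrist'); pickle.dump(f,open('w1.pkl','wb')); cv2.imwrite('pics/w1.png',f['pixels']); print(proj(f,[[.597,.042,.062],[.597,.042,.028],[.6763,-.0594,.016]]))
E
```

```text
16.4 [0.5526 0.0409 0.1384] q [ 0.1826  0.9871 -1.0818  2.4808  1.9996  1.4    -1.0261] F [-0.2911 -0.6535 -0.2085] op 0.0881606149225703
[[-0.7405  0.244   0.6261]
 [ 0.1846  0.9698 -0.1596]
 [-0.6462 -0.0026 -0.7632]]
lean deg 40.25342928205481 az of z -14.300321931520449 y az/elev 75.87831795614804 -0.15124758720068432
pre100 tool mm [24.0085 12.875  11.8535]
grasp tool mm [ 22.5081  12.0898 111.8172]
[[329.9373757  182.73723957]
 [329.09795095 147.9129654 ]
 [251.71575388 201.87564433]]
```

View pics/w1.png

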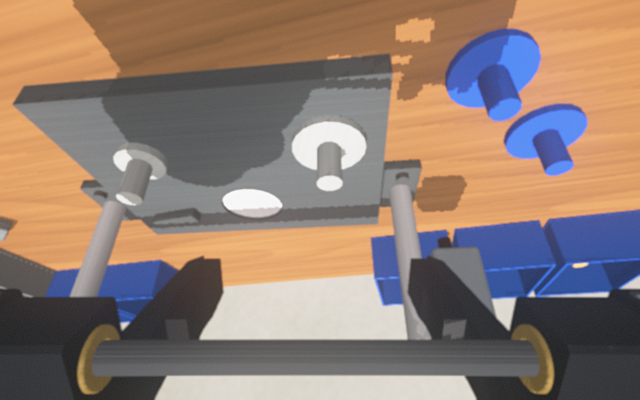

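The wrist view agrees with the estimates. The blank's stub top is at (329,183), its disc at (329,146), and the nest at (252,203), all within 2 px of prediction. The small blank is at (135,170). Roll is level and the lean is 40°. I'm going in now.

>>> {"name": "jog_arm", "arguments": {
  "deltas": [
    {"tx": 12, "ty": 6, "tz": 5, "yaw": 0},
    {"tx": 11, "ty": 6, "tz": 5, "yaw": 0},
    {"tx": 0, "ty": 0, "tz": 20, "yaw": 0},
    {"tx": 0, "ty": 0, "tz": 25, "yaw": 0},
    {"tx": 0, "ty": 0, "tz": 20, "yaw": 0},
    {"tx": 0, "ty": 0, "tz": 0, "yaw": 0}
  ]
}}

```text
t: 17.2
position: [0.5906, 0.0379, 0.0709]
tcp_rot: [[-0.73, 0.255, 0.634], [0.19, 0.967, -0.171], [-0.656, -0.004, -0.755]]
force: [0.0, 0.2, -0.8]
opening: 0.0879
```

```bash
python3 st.py
python3 - <<'E'
from h import *
f=grab('wrist'); cv2.imwrite('pics/w2.png',f['pixels']); print(proj(f,[[.597,.042,.062],[.597,.042,.028]]))
E
```

```text
17.2 [0.5906 0.0379 0.0709] q [ 0.1827  1.1546 -0.9897  2.3926  2.1588  1.4583 -1.0071] F [ 0.0276  0.19   -0.753 ] op 0.08794356095868171
[[-0.7304  0.2554  0.6335]
 [ 0.1901  0.9668 -0.1706]
 [-0.6561 -0.0041 -0.7547]]
lean deg 41.00254805356198 az of z -15.068141859840592 y az/elev 75.20374035093624 -0.23636260091934475
pre100 tool mm [  9.6201   6.5883 -64.1609]
grasp tool mm [ 7.865   5.6488 35.8316]
[[323.59914234 242.90631297]
 [323.10761878 191.79378118]]
```

View pics/w2.png

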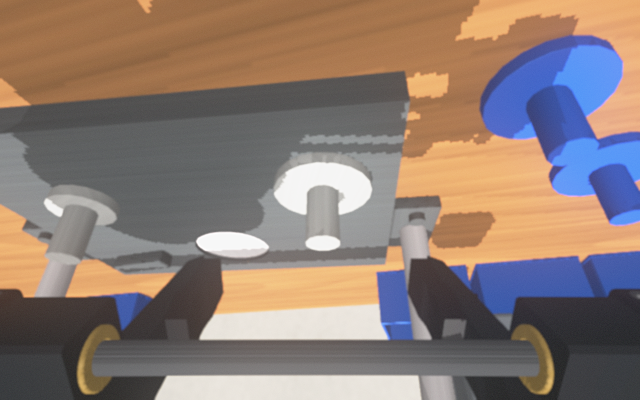

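The stub top is at (323,243), exactly as predicted. Final approach.

>>> {"name": "jog_arm", "arguments": {
  "deltas": [
    {"tx": 8, "ty": 6, "tz": 6, "yaw": 0},
    {"tx": 0, "ty": 0, "tz": 14, "yaw": 0},
    {"tx": 0, "ty": 0, "tz": 14, "yaw": 0},
    {"tx": 0, "ty": 0, "tz": 0, "yaw": 0}
  ]
}}

```text
t: 17.75
position: [0.6088, 0.041, 0.0401]
tcp_rot: [[-0.73, 0.252, 0.636], [0.188, 0.968, -0.168], [-0.658, -0.003, -0.753]]
force: [0.0, -0.6, -0.2]
opening: 0.0882
```

```bash
python3 st.py
```

```text
17.75 [0.6088 0.041  0.0401] q [ 0.1841  1.2195 -0.9537  2.3354  2.2234  1.4564 -0.9804] F [ 0.016  -0.6364 -0.1986] op 0.08819326606785623
[[-0.7295  0.2524  0.6357]
 [ 0.1882  0.9676 -0.1682]
 [-0.6575 -0.003  -0.7534]]
lean deg 41.111554069701604 az of z -14.820453581061182 y az/elev 75.37978166675548 -0.1747465620294398
pre100 tool mm [  2.0673  -1.1516 -98.3943]
grasp tool mm [ 0.2772 -2.0401  1.599 ]
```

>>> {"name": "jog_arm", "arguments": {
  "deltas": [
    {"tx": 0, "ty": -2, "tz": 1, "yaw": 0},
    {"tx": 0, "ty": 0, "tz": 0, "yaw": 0},
    {"tx": 0, "ty": 0, "tz": 0, "yaw": 0},
    {"tx": 0, "ty": 0, "tz": 0, "yaw": 0},
    {"tx": 0, "ty": 0, "tz": 0, "yaw": 0},
    {"tx": 0, "ty": 0, "tz": 0, "yaw": 0}
  ],
  "claw": 1,
  "squeeze": 15
}}

```text
t: 18.5
position: [0.6087, 0.039, 0.0399]
tcp_rot: [[-0.73, 0.252, 0.636], [0.188, 0.968, -0.167], [-0.658, -0.003, -0.753]]
force: [-1.1, -0.8, -0.3]
opening: 0.0304
```

```bash
cat > st2.py <<'E'
from h import *
np.set_printoptions(precision=4,suppress=True)
s=manip.sense(); R=np.array(s['tcp_rot']); z=R[:,2]; p=np.array(s['position']); g=p-.019*z
print(s['t'],'grasp pt',g,'op',s['opening'],'F',s['force'],'q',s['q'],'lean',np.degrees(np.arccos(-z[2])),'yelev',np.degrees(np.arcsin(R[2,1])))
d=np.array([.6763,-.0594,g[2]])-g; print('to nest world mm',d*1000,'tool',R.T@d*1000,'world down 1mm in tool',R.T@[0,0,-1])
E
python3 st2.py
```

```text
18.5 grasp pt [0.5966 0.0422 0.0542] op 0.030362061437051422 F [-1.0821 -0.7586 -0.3335] q [ 0.1888  1.2197 -0.9525  2.3376  2.2281  1.4553 -0.9792] lean 41.123921145345676 yelev -0.15179605119090853
to nest world mm [  79.696  -101.5555    0.    ] tool [-77.209  -78.2461  67.6852] world down 1mm in tool [0.6577 0.0026 0.7533]
```

Still closing. I'll finish the grip, then slide the first part on a bent path that keeps the gripper body away from the +y post and the small blank.

>>> {"name": "jog_arm", "arguments": {
  "deltas": [
    {"tx": 0, "ty": 0, "tz": 0, "yaw": 0},
    {"tx": 0, "ty": 0, "tz": 0, "yaw": 0},
    {"tx": 0, "ty": 0, "tz": 0, "yaw": 0},
    {"tx": -4.9, "ty": -3.7, "tz": 4.7, "yaw": 0},
    {"tx": -4.9, "ty": -3.7, "tz": 4.7, "yaw": 0},
    {"tx": -4.9, "ty": -3.7, "tz": 4.7, "yaw": 0}
  ]
}}

```text
t: 19.25
position: [0.6265, 0.025, 0.0399]
tcp_rot: [[-0.73, 0.246, 0.638], [0.186, 0.969, -0.162], [-0.658, 0.001, -0.753]]
force: [-2.9, 1.5, 3.5]
opening: 0.0172
```

```bash
python3 st2.py
```

```text
19.25 grasp pt [0.6144 0.0281 0.0542] op 0.017238877388517645 F [-2.8521  1.4805  3.5143] q [ 0.2362  1.2103 -0.9414  2.299   2.2567  1.3958 -0.9197] lean 41.12412464526918 yelev 0.04168819963105297
to nest world mm [ 61.9354 -87.5029   0.    ] tool [-61.4948 -69.5386  53.6238] world down 1mm in tool [ 0.6577 -0.0007  0.7533]
```

The drag force suggests the blank is following, but an opening of 17 mm on a 20 mm stub is odd. I'll look.

Run:
```python
from h import *
f=grab('wrist'); g=grab('scene')
a=f['pixels']; b=cv2.resize(g['pixels'][150:310,270:430],(400,400),interpolation=cv2.INTER_CUBIC)
c=np.hstack([cv2.resize(a[100:400,170:470],(400,400)),b]); cv2.imwrite('pics/w3.png',c); print(manip.sense()['opening'])
```

```text
0.0176515250425833
```

View pics/w3.png

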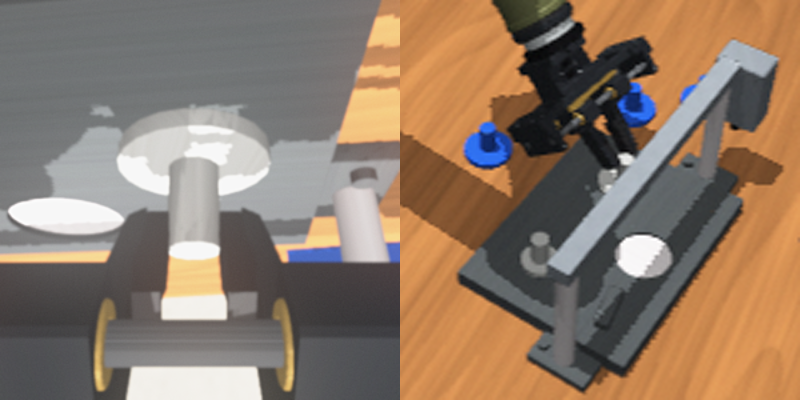

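The stub is between the pads and the blank is flat; in the left crop the stub top is at (195,250) and the disc at (195,155). Continuing the slide.

>>> {"name": "jog_arm", "arguments": {
  "deltas": [
    {"tx": -4.9, "ty": -3.7, "tz": 4.7, "yaw": 0},
    {"tx": -4.9, "ty": -3.7, "tz": 4.7, "yaw": 0},
    {"tx": -4.9, "ty": -3.7, "tz": 4.7, "yaw": 0},
    {"tx": -4.9, "ty": -3.7, "tz": 4.7, "yaw": 0},
    {"tx": -4.9, "ty": -3.7, "tz": 4.7, "yaw": 0},
    {"tx": -4.9, "ty": -3.7, "tz": 4.7, "yaw": 0},
    {"tx": -4.9, "ty": -3.7, "tz": 4.7, "yaw": 0},
    {"tx": -4.9, "ty": -4, "tz": 4.5, "yaw": 0}
  ]
}}

```text
t: 20.35
position: [0.6747, -0.0156, 0.0399]
tcp_rot: [[-0.729, 0.239, 0.641], [0.184, 0.971, -0.152], [-0.659, 0.007, -0.752]]
force: [-3.3, 3.0, 4.3]
opening: 0.018
```

```bash
python3 st2.py
```

```text
20.35 grasp pt [ 0.6625 -0.0127  0.0542] op 0.01795849063379363 F [-3.2614  3.0407  4.3434] q [ 0.3455  1.1905 -0.9112  2.1826  2.3078  1.2335 -0.7738] lean 41.238735149549406 yelev 0.3885785774625457
to nest world mm [ 13.8097 -46.6551   0.    ] tool [-18.6485 -42.0078  15.9681] world down 1mm in tool [ 0.6592 -0.0068  0.752 ]
```

>>> {"name": "jog_arm", "arguments": {
  "deltas": [
    {"tx": -1.9, "ty": -4.7, "tz": 2.0, "yaw": 0},
    {"tx": -1.9, "ty": -4.7, "tz": 2.0, "yaw": 0},
    {"tx": -1.9, "ty": -4.7, "tz": 2.0, "yaw": 0},
    {"tx": -1.9, "ty": -4.7, "tz": 2.0, "yaw": 0},
    {"tx": -1.9, "ty": -4.7, "tz": 2.0, "yaw": 0}
  ]
}}

```text
t: 20.98
position: [0.6844, -0.0396, 0.0402]
tcp_rot: [[-0.728, 0.233, 0.645], [0.183, 0.972, -0.145], [-0.661, 0.013, -0.75]]
force: [-1.3, 3.0, 5.9]
opening: 0.0175
```

```bash
python3 st2.py
python3 - <<'E'
from h import *
f=grab('wrist'); im=f['pixels']
s=f['s']; g=np.array(s['position'])-.019*np.array(s['tcp_rot'])[:,2]
for n,P in(('stub top',[g[0],g[1],.062]),('nest',[.6763,-.0594,.02])):
    p=proj(f,[P])[0]; print(n,p); cv2.drawMarker(im,tuple(int(v) for v in p),(0,0,255),0,12,1)
def circ(c,r,z): return np.array([[c[0]+r*np.cos(a),c[1]+r*np.sin(a),z] for a in np.linspace(0,6.28,60)])
for C,col in((circ(g,.03,.028),(0,255,0)),(circ((.6763,-.0594),.0315,.02),(0,0,255)),(circ(g,.01,.062),(255,0,0))):
    cv2.polylines(im,[proj(f,C).astype(int)],True,col,1)
cv2.imwrite('pics/w4.png',cv2.resize(im[90:330,150:470],(800,600),interpolation=cv2.INTER_CUBIC))
E
```

```text
20.975 grasp pt [ 0.6722 -0.0369  0.0544] op 0.017527998844244136 F [-1.262   2.9682  5.9237] q [ 0.3999  1.1861 -0.9002  2.1625  2.3417  1.1791 -0.735 ] lean 41.39428279014366 yelev 0.7275450124441993
to nest world mm [  4.1153 -22.5459   0.    ] tool [ -7.1246 -20.9619   5.924 ] world down 1mm in tool [ 0.6611 -0.0127  0.7502]
stub top [313.54348161 287.20777178]
nest [274.97376226 218.3431953 ]
```

View pics/w4.png

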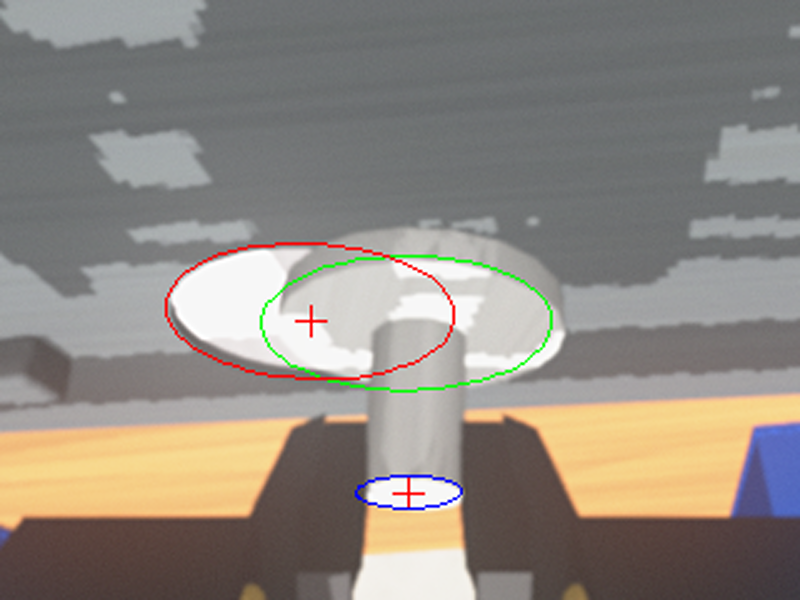

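The nest's rim matches my estimate, as does the stub top (blue). The disc sits about 15 px (3 mm) to the right of where an upright blank would put it, so the blank is tipped slightly forward by drag. I'll ease the grip to let it settle flat, level the jaws (yaw -1°), and re-grip lightly.

>>> {"name": "jog_arm", "arguments": {
  "deltas": [
    {"tx": 0, "ty": 0, "tz": 0, "yaw": -1.1},
    {"tx": 0, "ty": 0, "tz": 0, "yaw": 0},
    {"tx": 0, "ty": 0, "tz": 0, "yaw": 0}
  ],
  "claw": 0.4,
  "squeeze": 4
}}

```text
t: 21.4
position: [0.6835, -0.0451, 0.0379]
tcp_rot: [[-0.733, 0.226, 0.641], [0.165, 0.974, -0.154], [-0.659, -0.007, -0.752]]
force: [0.9, 1.0, 0.4]
opening: 0.0263
```

```bash
cat > ov.py <<'E'
from h import *
import sys
f=grab('wrist'); im=f['pixels'].copy()
s=f['s']; g=np.array(s['position'])-.019*np.array(s['tcp_rot'])[:,2]
def circ(c,r,z): return np.array([[c[0]+r*np.cos(a),c[1]+r*np.sin(a),z] for a in np.linspace(0,6.28,60)])
for C,col in((circ(g,.03,.028),(0,255,0)),(circ((.6763,-.0594),.0315,.02),(0,0,255)),(circ(g,.01,.062),(255,0,0))):
    cv2.polylines(im,[proj(f,C).astype(int)],True,col,1)
cv2.imwrite(sys.argv[1],cv2.resize(im[90:330,150:470],(800,600),interpolation=cv2.INTER_CUBIC))
E
python3 st2.py; python3 ov.py pics/w5.png
```

```text
21.4 grasp pt [ 0.6713 -0.0422  0.0522] op 0.02628186148717883 F [0.9383 0.9981 0.3702] q [ 0.3993  1.1847 -0.8883  2.1612  2.3405  1.1764 -0.7191] lean 41.26370955427533 yelev -0.420911095304892
to nest world mm [  4.9887 -17.2008   0.    ] tool [ -6.4977 -15.6291   5.8535] world down 1mm in tool [0.6595 0.0073 0.7517]
```

View pics/w5.png

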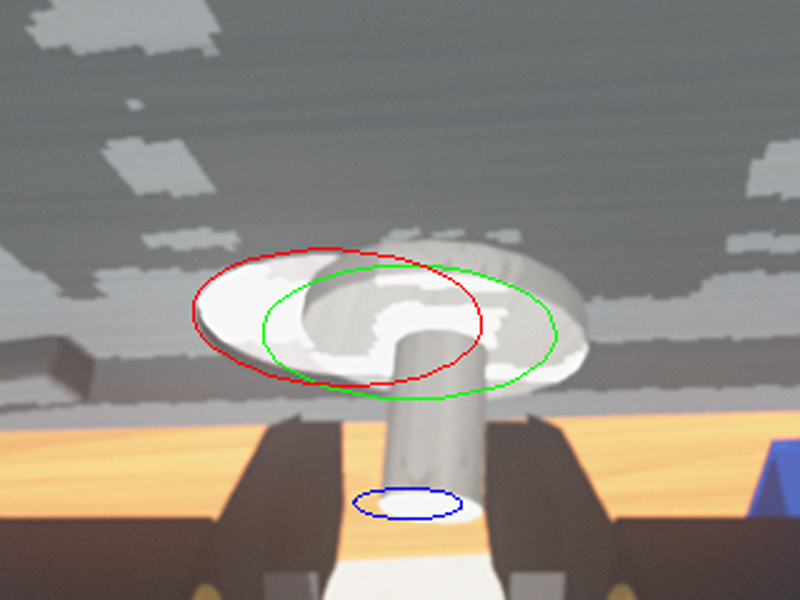

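Now it's clear. The blank's centre of mass has passed the nest's near rim, so its leading edge has dipped into the pocket and the trailing edge (right, 588,345) sits higher. That is the natural entry. I'll re-grip lightly and continue to the centre.

>>> {"name": "jog_arm", "arguments": {
  "deltas": [
    {"tx": 0, "ty": 0, "tz": 0, "yaw": 0.6},
    {"tx": 0, "ty": 0, "tz": 0, "yaw": 0},
    {"tx": 0, "ty": 0, "tz": 0, "yaw": 0}
  ],
  "claw": 1,
  "squeeze": 6
}}

```text
t: 21.82
position: [0.6836, -0.045, 0.0378]
tcp_rot: [[-0.731, 0.234, 0.641], [0.176, 0.972, -0.154], [-0.66, 0.0, -0.752]]
force: [0.8, 1.6, 0.6]
opening: 0.019
```

```bash
python3 st2.py
```

```text
21.825 grasp pt [ 0.6714 -0.0421  0.0521] op 0.01901794251279545 F [0.8165 1.5913 0.5901] q [ 0.4009  1.1867 -0.8921  2.1609  2.3395  1.1791 -0.7272] lean 41.2638221480482 yelev 0.0013149852579406704
to nest world mm [  4.9327 -17.3046   0.    ] tool [ -6.65   -15.669    5.8343] world down 1mm in tool [ 0.6595 -0.      0.7517]
```

>>> {"name": "jog_arm", "arguments": {
  "deltas": [
    {"tx": -1.4, "ty": -3.9, "tz": 1.7, "yaw": 0},
    {"tx": -1.4, "ty": -3.9, "tz": 1.7, "yaw": 0},
    {"tx": -1.4, "ty": -3.9, "tz": 1.7, "yaw": 0},
    {"tx": -1.4, "ty": -3.9, "tz": 1.7, "yaw": 0}
  ]
}}

```text
t: 22.32
position: [0.6888, -0.0599, 0.0374]
tcp_rot: [[-0.731, 0.229, 0.643], [0.174, 0.973, -0.148], [-0.66, 0.004, -0.751]]
force: [-0.7, 2.4, 3.7]
opening: 0.0188
```

```bash
python3 st2.py
```

```text
22.325 grasp pt [ 0.6766 -0.0571  0.0516] op 0.01883755679973898 F [-0.6884  2.441   3.6756] q [ 0.4347  1.1847 -0.8851  2.1474  2.3604  1.1425 -0.7021] lean 41.284514883992216 yelev 0.21589520090740438
to nest world mm [-0.2943 -2.3153  0.    ] tool [-0.1883 -2.3213  0.1537] world down 1mm in tool [ 0.6598 -0.0038  0.7514]
```

>>> {"name": "jog_arm", "arguments": {
  "deltas": [
    {"tx": 0.3, "ty": -1.2, "tz": 0.5, "yaw": 0},
    {"tx": 0.3, "ty": -1.2, "tz": 0.5, "yaw": 0},
    {"tx": 0.3, "ty": -0.8, "tz": 0.5, "yaw": 0},
    {"tx": 0, "ty": 0, "tz": 0, "yaw": 0}
  ]
}}

```text
t: 22.82
position: [0.6895, -0.0615, 0.0373]
tcp_rot: [[-0.729, 0.226, 0.646], [0.174, 0.974, -0.145], [-0.662, 0.007, -0.749]]
force: [-1.0, 2.1, 3.0]
opening: 0.0188
```

```bash
python3 st2.py; python3 ov.py pics/w6.png
```

```text
22.825 grasp pt [ 0.6772 -0.0587  0.0515] op 0.018841012130455487 F [-1.006   2.1078  3.0066] q [ 0.4408  1.1866 -0.885   2.1481  2.3702  1.14   -0.7015] lean 41.45346346338395 yelev 0.38678574363377727
to nest world mm [-0.9363 -0.6832  0.    ] tool [ 0.5641 -0.877  -0.5061] world down 1mm in tool [ 0.662  -0.0068  0.7495]
```

View pics/w6.png

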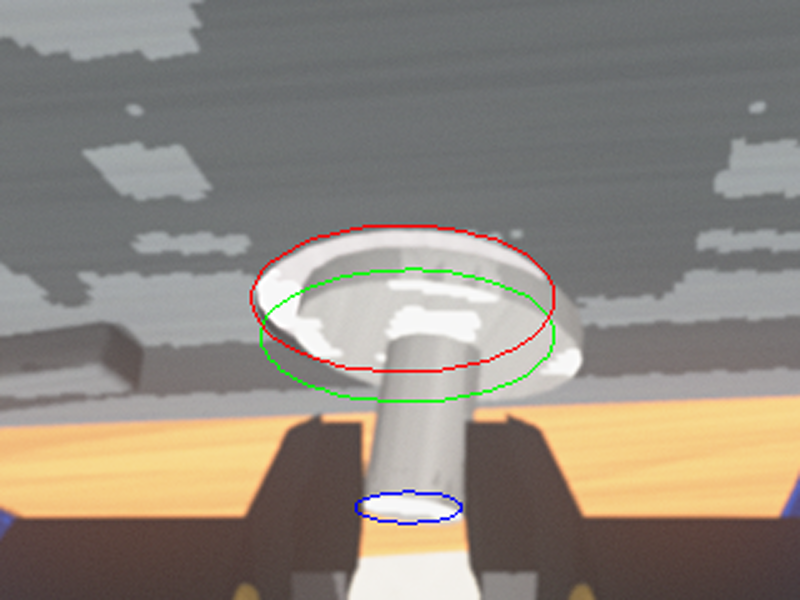

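The disc is tilted: its right/far edge (580,360) is on the rim, with a floor gap at the left (270,290) and near side (400,235). The base needs about 6 mm in -y and 3 mm back. I'll nudge it.

>>> {"name": "jog_arm", "arguments": {
  "deltas": [
    {"tx": 0.7, "ty": -1.6, "tz": 0, "yaw": 0},
    {"tx": 0.7, "ty": -1.6, "tz": 0, "yaw": 0},
    {"tx": 0.7, "ty": -1.6, "tz": 0, "yaw": 0},
    {"tx": 0.7, "ty": -1.6, "tz": 0, "yaw": 0},
    {"tx": 0, "ty": 0, "tz": 0, "yaw": 0}
  ]
}}

```text
t: 23.5
position: [0.6878, -0.0657, 0.0369]
tcp_rot: [[-0.726, 0.223, 0.65], [0.173, 0.975, -0.142], [-0.665, 0.01, -0.747]]
force: [0.6, 2.2, 4.0]
opening: 0.0185
```

```bash
python3 st2.py; python3 ov.py pics/w7.png
```

```text
23.5 grasp pt [ 0.6755 -0.063   0.0511] op 0.0185287050932792 F [0.5641 2.1671 3.957 ] q [ 0.4522  1.1896 -0.8846  2.1561  2.3869  1.1416 -0.7046] lean 41.69973526311696 yelev 0.5533731421938264
to nest world mm [0.8107 3.6142 0.    ] tool [0.0364 3.7038 0.0155] world down 1mm in tool [ 0.6652 -0.0097  0.7466]
```

View pics/w7.png

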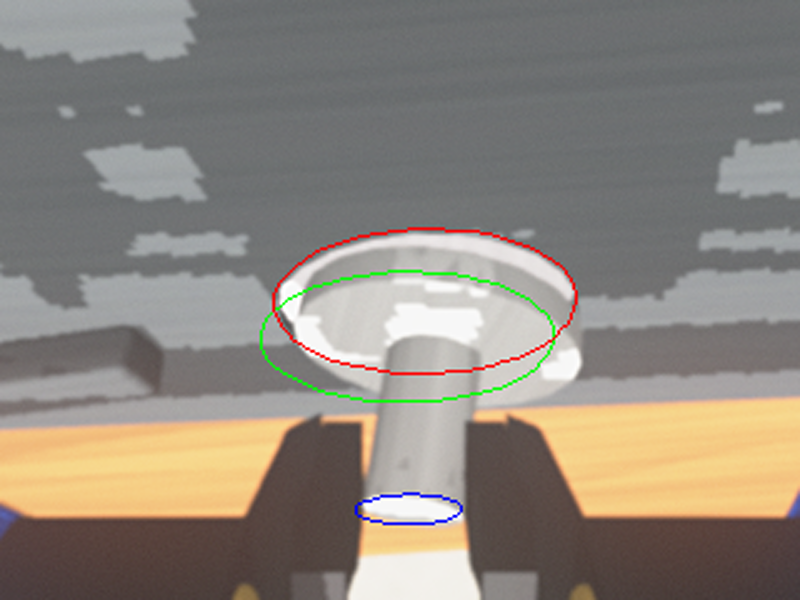

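Better: the left gap is down to about 25 px and the right edge is right at the rim. One more nudge, then I'll ease the jaws so it can drop.

>>> {"name": "jog_arm", "arguments": {
  "deltas": [
    {"tx": 0.7, "ty": -1.3, "tz": -0.5, "yaw": 0},
    {"tx": 0.7, "ty": -1.3, "tz": -0.5, "yaw": 0},
    {"tx": 0.7, "ty": -1.3, "tz": -0.5, "yaw": 0},
    {"tx": 0.7, "ty": -1.3, "tz": -0.5, "yaw": 0}
  ]
}}

```text
t: 24.05
position: [0.6844, -0.0699, 0.0373]
tcp_rot: [[-0.725, 0.223, 0.652], [0.173, 0.975, -0.141], [-0.667, 0.01, -0.745]]
force: [1.6, 4.8, 5.6]
opening: 0.0187
```

>>> {"name": "jog_arm", "arguments": {
  "deltas": [
    {"tx": 0, "ty": 0, "tz": 0, "yaw": 0},
    {"tx": 0, "ty": 0, "tz": 0, "yaw": 0},
    {"tx": 0, "ty": 0, "tz": 0, "yaw": 0}
  ],
  "claw": 0.4
}}

```text
t: 24.42
position: [0.6829, -0.0714, 0.0356]
tcp_rot: [[-0.727, 0.225, 0.649], [0.174, 0.974, -0.143], [-0.664, 0.009, -0.747]]
force: [2.1, 3.3, 2.2]
opening: 0.0265
```

```bash
python3 st2.py
cat > seat.py <<'E'
from h import *
import sys
f=grab('wrist'); im=f['pixels']; hsv=cv2.cvtColor(im,cv2.COLOR_BGR2HSV)
n=np.array([.6763,-.0594])
def circ(c,r,z): return np.array([[c[0]+r*np.cos(a),c[1]+r*np.sin(a),z] for a in np.linspace(0,6.28,60)])
o=im.copy()
# expected seated outlines: disc top z=.024, stub top z=.058
for C,col in((circ(n,.03,.024),(0,255,0)),(circ(n,.01,.058),(255,0,0)),(circ(n,.0315,.02),(0,0,255))): cv2.polylines(o,[proj(f,C).astype(int)],True,col,1)
print('expected seated stub top',proj(f,[[*n,.058]]),'disc top',proj(f,[[*n,.024]]))
m=cv2.inRange(hsv,(0,0,215),(180,40,255)); k,l,st,c=cv2.connectedComponentsWithStats(m)
for i in range(1,k):
    if st[i,4]>60 and 150<c[i][0]<470 and c[i][1]<330: print('bright',st[i],c[i].round(1))
cv2.imwrite(sys.argv[1],cv2.resize(o[90:330,150:470],(800,600),interpolation=cv2.INTER_CUBIC))
E
python3 seat.py pics/w8.png
```

```text
24.425 grasp pt [ 0.6705 -0.0687  0.0498] op 0.026538420823361383 F [2.1357 3.2606 2.1737] q [ 0.4626  1.1915 -0.8826  2.1684  2.3962  1.1467 -0.7094] lean 41.64508527278966 yelev 0.49115443971149125
to nest world mm [5.7533 9.3122 0.    ] tool [-2.5625 10.3684  2.3974] world down 1mm in tool [ 0.6645 -0.0086  0.7473]
expected seated stub top [[335.11135621 290.47463573]] disc top [[332.68216121 226.88642257]]
bright [344 191  48  29 267] [375.5 203.4]
bright [ 276  208   76   34 1237] [315.5 223.4]
bright [347 230  40  16 306] [370.7 239.2]
bright [303 289  40  14 402] [322.3 295.5]
bright [ 279  312   73   27 1735] [315.8 326.2]
```

The right pad is still holding the stub over to the left. I'll centre the open jaws on the nest so the blank can settle, then look.

>>> {"name": "jog_arm", "arguments": {
  "deltas": [
    {"tx": -0.5, "ty": 3, "tz": 0.2, "yaw": 0},
    {"tx": -1, "ty": 4, "tz": 0.6, "yaw": 0},
    {"tx": -1, "ty": 3.4, "tz": 0.8, "yaw": 0},
    {"tx": 0, "ty": 0, "tz": 0, "yaw": 0}
  ],
  "claw": 0.2
}}

```text
t: 24.98
position: [0.6861, -0.0657, 0.0335]
tcp_rot: [[-0.73, 0.231, 0.643], [0.175, 0.973, -0.151], [-0.661, 0.002, -0.75]]
force: [0.7, -0.7, -0.3]
opening: 0.0351
```

```bash
python3 st2.py; python3 seat.py pics/w8.png
```

```text
24.975 grasp pt [ 0.6739 -0.0628  0.0478] op 0.03508496077738896 F [ 0.7321 -0.6751 -0.2908] q [ 0.4432  1.1927 -0.8808  2.1541  2.3748  1.1497 -0.7072] lean 41.36743625919063 yelev 0.13112140229725125
to nest world mm [2.4109 3.4185 0.    ] tool [-1.1607  3.8836  1.034 ] world down 1mm in tool [ 0.6609 -0.0023  0.7505]
expected seated stub top [[321.61518539 293.66551676]] disc top [[320.81144607 228.94474053]]
bright [ 263  199  100   49 2238] [319.4 220.1]
bright [274 209   8  24  88] [277.9 219.1]
bright [299 286  41  13 411] [318.9 292.4]
bright [ 267  314   97   26 2145] [316.1 327.4]
```

View pics/w8.png

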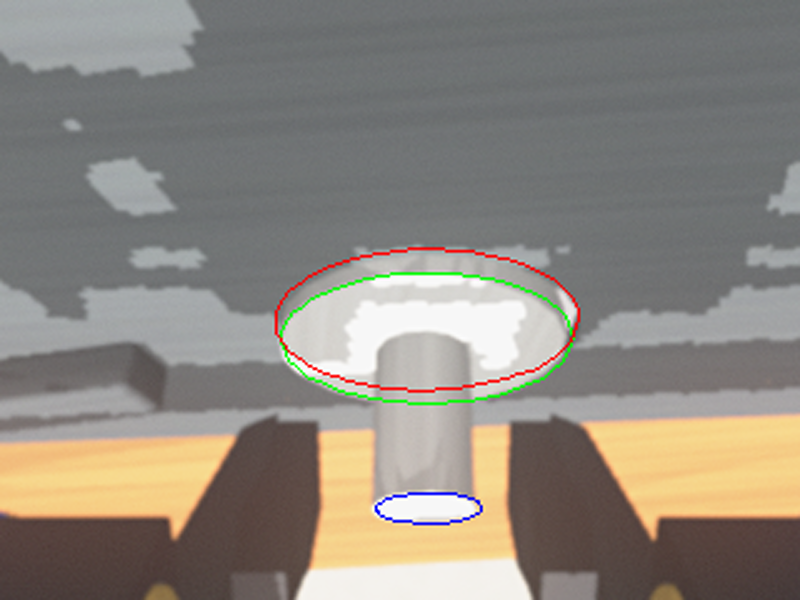

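Seated. The disc (green) and stub top (blue) coincide with the predicted fully home outlines, and the stub is upright. I'll retreat along the tool axis without opening further, because the parallel lies near the left finger.

>>> {"name": "jog_arm", "arguments": {
  "deltas": [
    {"tx": 0, "ty": 2, "tz": -4, "yaw": 0},
    {"tx": 0, "ty": 1, "tz": -12, "yaw": 0},
    {"tx": 0, "ty": 0, "tz": -20, "yaw": 0},
    {"tx": 0, "ty": 0, "tz": -25, "yaw": 0},
    {"tx": 0, "ty": 0, "tz": -25, "yaw": 0},
    {"tx": 0, "ty": 0, "tz": -25, "yaw": 0},
    {"tx": 0, "ty": 0, "tz": -25, "yaw": 0},
    {"tx": 0, "ty": 0, "tz": 0, "yaw": 0}
  ]
}}

```text
t: 26.02
position: [0.5933, -0.0406, 0.142]
tcp_rot: [[-0.73, 0.228, 0.644], [0.172, 0.974, -0.15], [-0.662, 0.001, -0.75]]
force: [0.2, 0.3, -0.5]
opening: 0.0347
```

```bash
python3 st2.py
python3 - <<'E'
from h import *
import pickle
f=grab('wrist'); n=[.6763,-.0594]; hsv=cv2.cvtColor(f['pixels'],cv2.COLOR_BGR2HSV)
print('expected stub',proj(f,[[*n,.058]]),'disc',proj(f,[[*n,.024]]),'small stub/disc',proj(f,[[.579,-.12,.062],[.579,-.12,.028]]))
m=cv2.inRange(hsv,(0,0,190),(180,45,255)); k,l,st,c=cv2.connectedComponentsWithStats(m)
for i in range(1,k):
    if 60<st[i,4]<4000: print(st[i],c[i].round(1))
t0=pickle.load(open('top0.pkl','rb'))['pixels']; t=grab('top')['pixels']
h=cv2.cvtColor(t,cv2.COLOR_BGR2HSV); m=((h[...,1]<50)&(h[...,2]>125)).astype(np.uint8)
k,l,st,c=cv2.connectedComponentsWithStats(m)
for i in range(1,k):
    if st[i,4]>30 and 285<c[i][0]<390 and 120<c[i][1]<205: print('top',st[i],c[i].round(1))
cv2.imwrite('pics/last.png',np.hstack([cv2.resize(f['pixels'][60:360,100:500],(400,300)),cv2.resize(t[105:235,230:403],(400,300),interpolation=cv2.INTER_CUBIC)]))
E
```

```text
26.025 grasp pt [ 0.5811 -0.0377  0.1562] op 0.034728584410611885 F [ 0.1956  0.2598 -0.4501] q [ 0.4147  0.9585 -1.0052  2.4205  2.1852  1.2223 -0.8466] lean 41.430827311616156 yelev 0.05857821735583342
to nest world mm [ 95.2498 -21.6994   0.    ] tool [-73.2421   0.5817  64.6424] world down 1mm in tool [ 0.6617 -0.001   0.7498]
expected stub [[314.59482234 200.80184861]] disc [[314.55888911 168.84508546]] small stub/disc [[190.98271188 143.08432121]
 [199.35595601 105.62575614]]
[209  92  22  35 404] [220.3 108.6]
[173 108  11  10  76] [178.2 111.8]
[176 134  31  20 465] [191.5 143.6]
[ 281  148   69   30 1384] [313.6 162. ]
[134 161  16  54 161] [141.5 184.4]
[  0 192  23  18 240] [ 10.  200.9]
[303 195  22  11 201] [313.4 200. ]
[ 381  254  140   56 2491] [439.3 281. ]
[226 270  14  23 156] [231.3 278.1]
[  20  286   78   54 2776] [ 56.7 312.2]
[ 49 377  39  23 763] [ 67.9 388. ]
[ 238  376  155   24 3597] [315.1 387.7]
[543 376  39  24 769] [562.1 387.8]
top [ 263  116  143   34 1226] [328.1 135.7]
top [328 143  22  15 226] [338.2 149.7]
top [353 172  14  11  96] [359.2 177.1]
```

View pics/last.png

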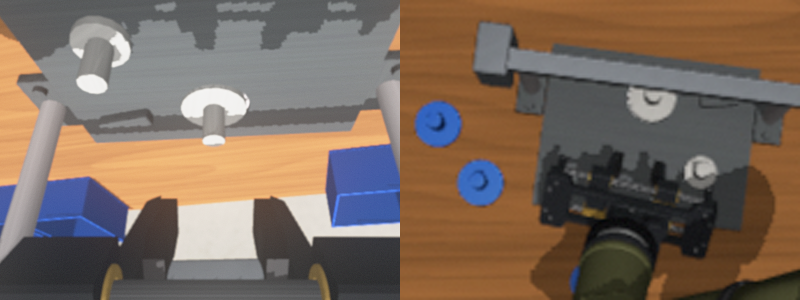

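The blank is home and upright: the stub top measures (313.4,200.0) against (314.6,200.8) expected. The small blank is where it was, the parallel is still in its place, and the gripper is clear with no force on it. Handing in.

```bash
python3 -c "
from cell import manip
print(manip.sign_off())"
```

```text
the job is handed in; nothing more can be done
None
```

The larger blank is in the nest, flat and released, and the job was handed in at about 26 s of the 42 s allowed.

**How it was done:** The jog interface has no tilt axis. I got the roughly 41° backward lean by driving the arm to its joint limits, then switched wrist branches with a half turn. I gripped the larger blank by its stub and slid it across the plate on a bent path, to keep the gripper body clear of the post and the small blank.

**Last checks:**
- **Seating:** The stub top was within about 1.5 px of its fully home position, and in the last close-up the disc and stub outlines matched a level, seated blank.
- **Surroundings:** The small blank's stub top was within 1 px of its original position. The parallel looked undisturbed in the final view. I did not check the bench items (wrench, screwdriver, brush, oiler) again.
- **Robot:** The gripper is clear of everything, with no contact force on it. The forces I read at the end of each move stayed under 10 N.

**What did not go perfectly:**
- **Not flat all the way:** The blank tipped a few degrees as its leading edge dipped into the pocket, leaving its trailing edge on the rim.
- **Extra handling:** I eased the grip once and re-gripped. I also nudged it a few millimetres past centre before it dropped flat.
- **Grip reading:** The finger opening read 17 to 19 mm on the 20 mm stub, and I did not find out why.

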